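# Close a two-part plaster mould in the clamp

### The job

Get the two-part plaster mould ready for casting: take the loose half that matches the one standing in the clamp (the larger of the two on the mat), stand it upright on the clamp's bed with its hollow facing its mate, squarely in line, and let go of it. Then slide the clamp's sprung jaw along by its handle until you feel the halves meet and its spring push back firmly, without ramming them, and let go, so that the jaw is left holding the mould shut.

Things in the scene. Friction and masses are not known exactly. Their poses are not given: they have to be found in the camera images.
- mould_half: Loose plaster mould half, upright block 60 wide (x), 45 thick (y), 80 high, 0.2-0.35 kg, on a thin mat. Origin: foot of its mating face, mid-width; the block reaches 45 mm to its -y. The mating face (+y) has a half-round hollow 40 wide, 20 deep, open at the top; the sides (-x, +x) are plain: grip across the 60 mm. Yaw up to 25 degrees either way. The smaller half nearby (42 x 34 x 50) is not wanted.
- press: Fixed mould clamp: plywood bed 120 wide (x), 340 long (y), 15 thick; origin under its centre. Near its +y end the matching half, 60 x 45 x 80 mm too, is fixed upright at x = 0, hollow facing -y, mating face at y = 95 mm. The bed from there to the jaw is free for 145-175 mm at the start: the loose half goes there, its +y along the clamp's +y; shut, its origin is at x 0, y 95, z 15 mm.
- jaw: Sliding jaw: slides along the clamp's y (3 N friction, +y closes), stays where left. Origin: on its handle's axis at the bed's top, clamp x = 0; starts at clamp y -125 to -95 mm. Its plate, 70 wide, 71 high, front 45 mm to +y of the origin, is sprung (0.8 N per mm, gives 25 mm): it meets the shut mould at clamp y = +5 and is firm at +11 to +24 (5-15 N); then push no more. The loose half slides at 1-3 N.
- jaw_grip (a point): Middle of the jaw's upright handle, a round wooden grip of 24 mm diameter and 45 mm height, on a thin steel post; this point is 112 mm above the jaw's origin, 127 mm above the table, and the top of the grip is 23 mm higher. It stands higher than the mould's top (95 mm above the table when on the bed).
Things that resemble listed ones, but are neither listed nor needed, are in the scene too. What is shaped like the mould_half but yellow is not meant.

How it is judged (in metres and radians):
On the way, in this order (a step that is already met when the one before it is completed fails the run):
1. the loose half stands upright on the bed between jaw and mate (within 30 mm of the clamp's middle line), its hollow facing the mate, let go (x of mould_half in the frame of press between -0.03 and 0.03 m and y of mould_half in the frame of press between -0.04 and 0.105 m and z of mould_half in the frame of press between 0.008 and 0.022 m and angle between mould_half's own z axis and vertical below 0.17 rad and angle between the y axis of mould_half and the y axis of press, either way round below 0.35 rad and contact force between the fingers and mould_half below 0.1 N), for 0.2 s.
2. the jaw presses the loose half against its mate with more than 3.5 N (contact force between jaw and mould_half above 3.5 N and y of mould_half in the frame of press above 0.085 m), for 0.2 s.
At the end, for the whole second after the job is handed in: The loose half stands upright (10 degrees) on the bed, its hollow against its mate: faces within 10 mm of meeting, within 15 mm sideways and 10 degrees of square; the jaw is left holding it shut (over 1 N); everything at rest (x of mould_half in the frame of press between -0.015 and 0.015 m and y of mould_half in the frame of press between 0.085 and 0.105 m and z of mould_half in the frame of press between 0.008 and 0.022 m and angle between mould_half's own z axis and vertical below 0.17 rad and angle between the y axis of mould_half and the y axis of press, either way round below 0.175 rad and contact force between jaw and mould_half above 1 N and linear speed of each of mould_half, jaw below 0.02 m/s); the robot touches nothing.
It fails at once if the jaw is rammed against the loose half with more than 80 N (contact force between jaw and mould_half above 80 N).
It also fails if it takes over 53 s, if anything falls off the work surface, if the arm or the gripper's body presses on something with over 40 N, if the wrist force passes 120 N, or if a joint passes its speed limit or range.

### The arm

A 6-joint arm with a two-finger parallel gripper is mounted at the origin on the work surface. World frame = base frame: x ahead of the robot, y to its left, z up, the work surface at z = 0. Lengths are in m, angles in degrees, forces in N, time in s.
With the tool pointing down it reaches from about 0.325 to 0.85 m from the base axis. Payload 15.5 kg.
Tool frame: the origin (TCP) lies midway between the tips of the shut fingers; the grasp point (between the pads) lies 19 mm behind it; z points along the fingers, y is the line along which they close (so a half turn about z gives the same grasp; the last joint's range is limited). The gripper opens to 91 mm and grips with 3 to 60 N. Pads are 32 mm wide; open, the fingers measure 118 mm over their backs; the gripper's body (76 mm by 178 mm) begins 60 mm behind the grasp point.
Start: joints at [-82.248, 28.281, 77.091, -0, 74.628, -5.472], TCP at [0.143, -0.608, 0.214] pointing down, gripper open.
Joint ranges: [-166.48, 166.48], [-47.26, 123.95], [12.59, 153.08], [-70.14, 250.14], [6.76, 159.57], [-176.63, 176.63]. Speed limits (degrees/s): [108.29, 108.29, 147.25, 172.46, 172.46, 172.46].

### API

Orientations are given as a 3x3 rotation matrix whose columns are the frame's x, y, z axes.
In Python, from bench import ctrl gives the robot as it stands. The module is installed in compiled form; this text tells all that it offers. Calls block until the motion is done:
- ctrl.goto(position, orientation): joint-space move of the TCP to a pose.
- ctrl.move_l(position, vel=0.15, ori=None, contact_N=None): straight line of the TCP; ori=None keeps the orientation; vel is the mean speed in m/s. With contact_N (N) it stops when the force on the tool has changed by that much, and returns True; else False.
- ctrl.movej(angles): joint-space move.
- ctrl.command_gripper(opening): opening from 0.0 (shut) to 1.0 (fully open); the grip force is fixed at half the most; returns when the fingers have stopped.
- ctrl.sleep(seconds).
- ctrl.ik(position, orientation): joint angles nearest the present ones, or None.
- ctrl.read_camera(name): name is "scene" or "top" or "wrist"; returns the picture (384x512x3 uint8, blue, green, red); there is no depth.
- ctrl.camera_params(name): a dict with "fx", "fy", "cx", "cy" (pixels), "D" ([k1, k2, p1, p2, k3] as OpenCV has them; the pictures are not rectified), "pose" (4x4, takes a point from camera to world coordinates); the wrist camera has in their place "T_tool_cam" (4x4, takes a point from camera to tool coordinates, whose origin is the TCP and whose axes are the flange's). Camera axes: x right, y up, looking along -z (the intrinsics and any distortion apply to the point x, -y, -z); pixel columns grow to the right and rows downward; lengths in m; the calibration is good to about 2 mm. A picture is of the moment at which its call begins: read the wrist's pose just before it. camera_params takes no time and is no camera call.
A pose or a line that the arm cannot do raises ctrl.MotionError and nothing moves.
- ctrl.sign_off(): hands the job in; it is judged then, once.
Readings, each from a call of its own:
- ctrl.current_t(): time.
- ctrl.current_q(): joint angles.
- ctrl.current_dq(): joint speeds.
- ctrl.current_effort(): joint torques, N m.
- ctrl.current_tool_pos(): TCP position.
- ctrl.current_eef_rot(): TCP orientation.
- ctrl.current_contact_force(): force on the tool from outside, world axes, zero at the start.
- ctrl.current_wrist_torque(): the same for the moment, N m.
- ctrl.current_grip_width(): opening from 0.0 (shut) to 1.0 (fully open).
- ctrl.current_grasp_force(): force on a finger pad.
Only numpy, scipy, OpenCV 4.12 (cv2) and the standard library are available. Lean on these libraries where they do the work, as an engineer would, in place of code of your own. Each camera call takes 0.05 s, during which the arm holds its last target. There are 200 camera calls.

## Working session

There is one attempt and no reset: what is moved stays moved. The work goes in short steps, each a Python script; the robot and the scene stay as the last script left them, time stands still between calls to the robot, and variables do not carry over. Pictures are saved under pics/ and viewed, at most 10 in all, crops included, and the job is handed in when it is done.

```bash
mkdir -p pics; python3 - <<'E'
from bench import ctrl
import cv2,numpy as np
for n in("scene","top"):
    cv2.imwrite(f"pics/{n}0.png",cv2.resize(ctrl.read_camera(n),(800,600),interpolation=cv2.INTER_CUBIC))
    p=ctrl.camera_params(n);print(n,{k:np.round(v,3).tolist() for k,v in p.items() if k!='name'})
print(ctrl.camera_params("wrist"),ctrl.current_eef_rot(),ctrl.current_t())
E
```

```text
scene {'fx': 377.274, 'fy': 377.274, 'cx': 259.67, 'cy': 198.136, 'D': [0.008, 0.0, 0.0, 0.0, 0.0], 'pose': [[-0.609, -0.647, 0.458, 0.863], [0.793, -0.502, 0.346, 0.167], [0.006, 0.574, 0.819, 0.645], [0.0, 0.0, 0.0, 1.0]]}
top {'fx': 392.628, 'fy': 392.628, 'cx': 257.764, 'cy': 187.139, 'D': [-0.028, 0.0, 0.0, 0.0, 0.0], 'pose': [[0.02, 0.994, -0.108, 0.464], [-1.0, 0.021, 0.007, -0.068], [0.009, 0.107, 0.994, 0.896], [0.0, 0.0, 0.0, 1.0]]}
{'fx': 304.80954255630206, 'fy': 304.80954255630206, 'cx': 252.77705378932023, 'cy': 191.9845064763973, 'D': array([-0.04627556,  0.        ,  0.        ,  0.        ,  0.        ]), 'T_tool_cam': array([[-9.32983780e-04,  9.56381505e-01,  2.92119063e-01,
         8.28948776e-02],
       [ 9.99999292e-01,  1.10792644e-03, -4.33443932e-04,
        -8.43570051e-07],
       [-7.38184193e-04,  2.92118452e-01, -9.56381862e-01,
        -1.72205624e-01],
       [ 0.00000000e+00,  0.00000000e+00,  0.00000000e+00,
         1.00000000e+00]])} [[ 9.73483497e-01  2.28757197e-01 -1.58500362e-04]
 [ 2.28757235e-01 -9.73482917e-01  1.06677675e-03]
 [ 8.97354636e-05 -1.07474766e-03 -9.99999418e-01]] 0.1
```

View pics/scene0.png

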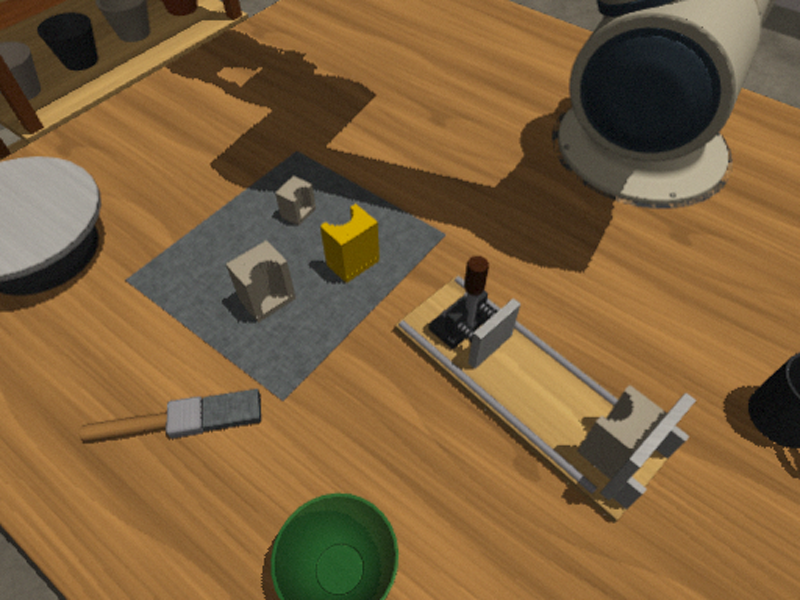

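View pics/top0.png

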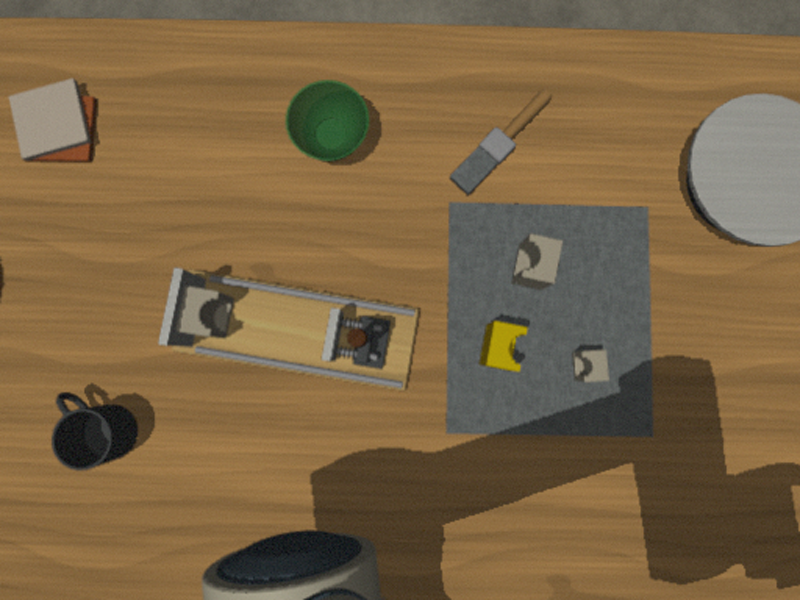

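The scene view shows the setup. In the top view (800 px wide) the wanted half is at about (538,260) with its hollow facing left, the clamp runs from (170,305) to (410,350), and the jaw handle is near (357,337). I'll enlarge both areas.

```bash
python3 - <<'E'
from bench import ctrl
import cv2,numpy as np
im=ctrl.read_camera("top")
a=im[165:255,95:275]; cv2.imwrite("pics/a.png",cv2.resize(a,None,fx=4.4,fy=4.4,interpolation=cv2.INTER_CUBIC))
b=im[140:200,315:375]; cv2.imwrite("pics/b.png",cv2.resize(b,None,fx=9,fy=9,interpolation=cv2.INTER_CUBIC))
E
```

```text
(no output)
```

View pics/a.png

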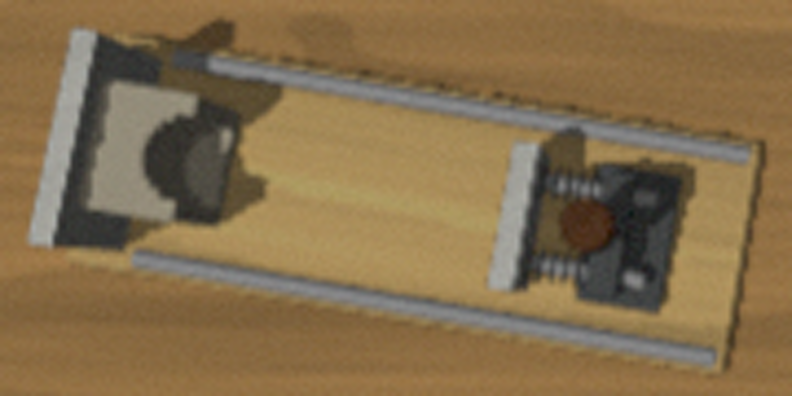

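View pics/b.png

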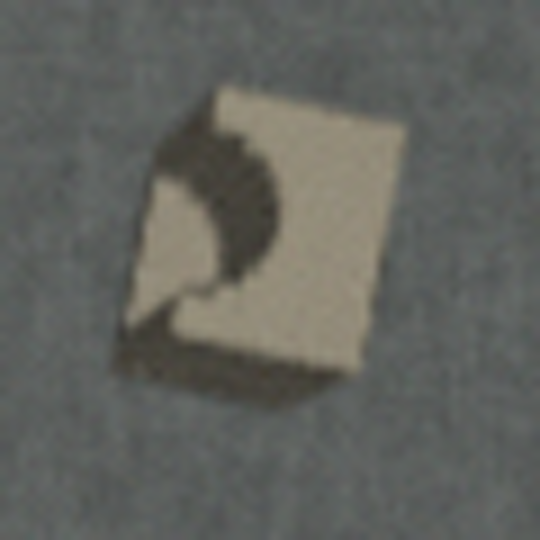

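```bash
cat > h.py <<'E'
from bench import ctrl
import cv2,numpy as np
from scipy.optimize import least_squares
def pose(n):
    p=ctrl.camera_params(n)
    if "pose" in p: return p,np.array(p["pose"])
    T=np.eye(4);T[:3,:3]=ctrl.current_eef_rot();T[:3,3]=ctrl.current_tool_pos()
    return p,T@p["T_tool_cam"]
def proj(P,p,T):
    c=(np.atleast_2d(P)-T[:3,3])@T[:3,:3]*[1,-1,-1]
    K=np.array([[p["fx"],0,p["cx"]],[0,p["fy"],p["cy"]],[0,0,1]])
    return cv2.projectPoints(c,np.zeros(3),np.zeros(3),K,np.array(p["D"]))[0][:,0]
def R2(a): return np.array([[np.cos(a),-np.sin(a),0],[np.sin(a),np.cos(a),0],[0,0,1]])
def fit(model,px,p,T,x0):
    "model in frame with world z heights -> x,y,yaw"
    f=lambda s:(proj(np.array(model)@R2(s[2]).T+[s[0],s[1],0],p,T)-px).ravel()
    r=least_squares(f,x0);return r.x,f(r.x).reshape(-1,2).round(1)
def down(a):
    "tool down, tool y axis at world yaw a"
    y=np.array([np.cos(a),np.sin(a),0]);z=np.array([0,0,-1.]);return np.c_[np.cross(y,z),y,z]
E
python3 - <<'E'
from h import *
p,T=pose("top")
A=lambda q:(np.array(q)+.5)/4.4-.5+[95,165]
B=lambda q:(np.array(q)+.5)/9-.5+[315,140]
s,r=fit([[.03,.095,.095],[-.03,.095,.095],[.03,.14,.095],[-.03,.14,.095],[.06,-.17,.015],[-.06,-.17,.015]],
 A([[198,95],[173,222],[110,80],[90,208],[763,143],[722,370]]),p,T,[.45,.1,-.17]);print("press",s,r.tolist())
m,r=fit([[.03,0,.082],[.03,-.045,.082],[-.03,-.045,.082],[-.03,0,.082]],B([[215,85],[408,125],[360,375],[172,330]]),p,T,[.5,-.2,-.1]);print("mould",m,r.tolist())
h=least_squares(lambda y:(proj(R2(s[2])@[0,y[0],0]+[s[0],s[1],.150],p,T)-A([[587,225]])).ravel(),[-.1]);print("jaw y",h.x,h.fun)
np.save("est.npy",[*s,*m,h.x[0]])
c=m[:2]+(R2(m[2])@[0,-.0225,0])[:2]
for a in(m[2],m[2]+np.pi):
    print("grasp",c,ctrl.ik([*c,.2],down(a)),ctrl.ik([*c,.036],down(a)))
for a in (s[2],s[2]+np.pi): print("place",ctrl.ik([*(s[:2]+(R2(s[2])@[0,.0375,0])[:2]),.05],down(a)))
for a in (s[2]+np.pi/2,s[2]-np.pi/2): print("jaw",ctrl.ik([*(s[:2]+(R2(s[2])@[0,h.x[0],0])[:2]),.11],down(a)))
E
```

```text
press [ 0.50423174  0.07753424 -0.14553681] [[0.7, 0.1], [0.6, 0.1], [-0.7, -0.1], [-2.1, -0.4], [0.6, -0.6], [1.1, 0.9]]
mould [ 0.60767709 -0.23834412 -0.19036552] [[0.4, 0.0], [-0.2, -0.0], [-0.0, -0.3], [-0.1, 0.3]]
jaw y [-0.09698858] [ 0.07719416 -0.45923061]
grasp [ 0.60341969 -0.26043766] [-2.85481517e+01  3.16254980e+01  7.31623553e+01 -2.54444375e-14
  7.52121466e+01 -1.76410110e+01] [-2.85481517e+01  4.20544859e+01  8.15773839e+01 -2.54444375e-14
  5.63681302e+01 -1.76410110e+01]
grasp [ 0.60341969 -0.26043766] [-2.85481517e+01  3.16254980e+01  7.31623553e+01 -2.54444375e-14
  7.52121466e+01  1.62358989e+02] [-2.85481517e+01  4.20544859e+01  8.15773839e+01 -2.54444375e-14
  5.63681302e+01  1.62358989e+02]
place [ 6.12529144e+00  3.32154449e+01  1.01197653e+02 -2.54444375e-14
  4.55869020e+01  1.44639363e+01]
place [ 6.12529144e+00  3.32154449e+01  1.01197653e+02 -2.54444375e-14
  4.55869020e+01 -1.65536064e+02]
jaw [-9.13216381e+00  2.57519261e+01  1.02723360e+02 -2.54444375e-14
  5.15247141e+01 -9.07935190e+01]
jaw [-9.13216381e+00  2.57519261e+01  1.02723360e+02 -2.54444375e-14
  5.15247141e+01  8.92064810e+01]
```

```bash
python3 - <<'E'
from h import *
e=np.load("est.npy");s=e[:3]
ctrl.goto([*(s[:2]+(R2(s[2])@[0,-.02,0])[:2]),.24],down(s[2]))
p,T=pose("wrist");im=ctrl.read_camera("wrist");np.save("wT.npy",T);cv2.imwrite("pics/w_raw.png",im)
cv2.imwrite("pics/w.png",cv2.resize(im,(800,600),interpolation=cv2.INTER_CUBIC));print(ctrl.current_t())
E
```

```text
2.875
```

View pics/w.png

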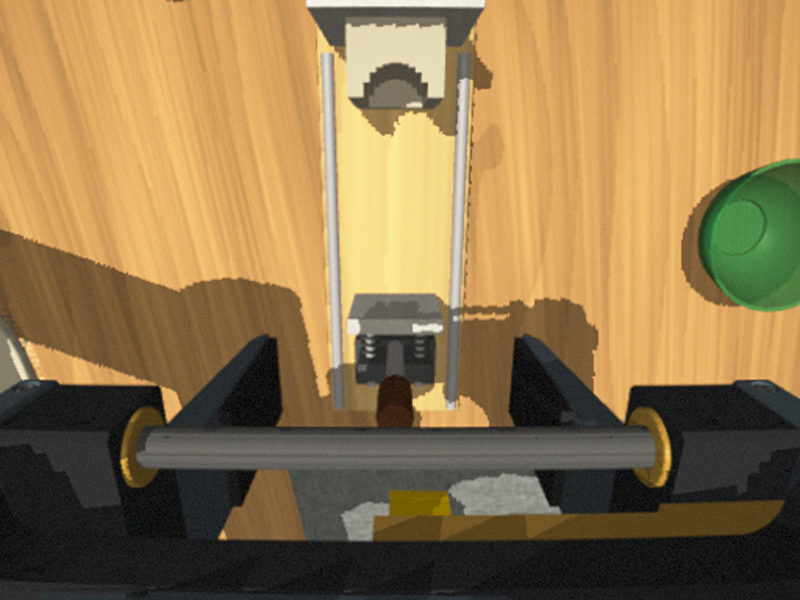

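The wrist view shows the fixed half's top front corners at (346,97) and (444,98), its foot at about (363,107) and (428,107), and the bed's end corners at (332,409) and (460,409). The clamp runs straight down the image.

```bash
python3 - <<'E'
from h import *
p=ctrl.camera_params("wrist");T=np.load("wT.npy");e=np.load("est.npy");W=lambda q:(np.array(q)+.5)*.64-.5
M=[[-.03,.095,.095],[.03,.095,.095],[-.06,-.17,.015],[.06,-.17,.015]]
s,r=fit(M,W([[346,97],[444,98],[332,409],[460,409]]),p,T,e[:3]);print("press",s,r.tolist())
pt,Tt=pose("top");A=lambda q:(np.array(q)+.5)/4.4-.5+[95,165]
s2,r=fit([M[i] for i in(1,0,3,2)],A([[198,95],[173,222],[763,143],[722,370]]),pt,Tt,e[:3]);print("top",s2,r.tolist())
e[:3]=(s+s2)/2
h=least_squares(lambda y:(proj(R2(e[2])@[0,y[0],0]+[e[0],e[1],.150],pt,Tt)-A([[587,225]])).ravel(),[-.1]);e[6]=h.x[0];print(e)
np.save("est.npy",e)
E
```

```text
press [ 0.50486081  0.07990149 -0.14495251] [[0.5, -0.1], [-0.4, -0.9], [0.1, 0.9], [-0.3, 0.7]]
top [ 0.50447833  0.07911543 -0.14655777] [[-0.1, -0.1], [-0.2, -0.1], [-0.1, -0.7], [0.4, 0.8]]
[ 0.50466957  0.07950846 -0.14575514  0.60767709 -0.23834412 -0.19036552
 -0.09900486]
```

```bash
python3 - <<'E'
from h import *
e=np.load("est.npy");s=e[:3];m=e[3:6];P=ctrl
c=m[:2]+(R2(m[2])@[0,-.0225,0])[:2]
P.goto([*c,.20],down(m[2]))
P.move_l([*c,.036],vel=.12)
P.command_gripper(0.3);print("grip",P.current_grip_width()*91,P.current_grasp_force(),P.current_t())
P.move_l([*c,.25],vel=.15)
print(P.current_grip_width()*91,P.current_grasp_force(),P.current_contact_force())
d=s[:2]+(R2(s[2])@[0,.0375,0])[:2]
P.goto([*d,.25],down(s[2]))
P.move_l([*d,.065],vel=.12)
k=P.move_l([*d,.045],vel=.02,contact_N=4)
print(k,P.current_tool_pos(),P.current_contact_force(),P.current_grip_width()*91,P.current_t())
cv2.imwrite("pics/p.png",cv2.resize(P.read_camera("scene"),(800,600)))
E
```

```text
grip 59.498096202099845 30.000260174274445 6.25
60.07320279746318 29.999662935733795 [-0.29621575  0.10201855 -1.99219328]
True [0.50997582 0.11660082 0.05073199] [-0.81518599  0.58558954  1.96792561] 59.790805983151365 11.6583
```

View pics/p.png

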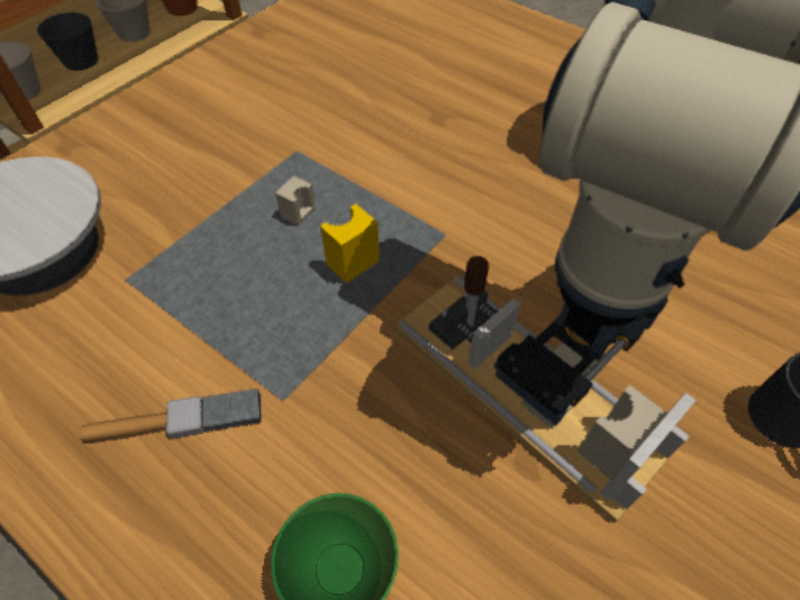

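The half (about (570,355), inside the fingers) is standing on the bed between jaw and mate. Next: release, lift, then look.

```bash
python3 - <<'E'
from h import *
e=np.load("est.npy");s=e[:3];P=ctrl
p0=P.current_tool_pos()
P.command_gripper(0.9);P.sleep(.3)
P.move_l([p0[0],p0[1],.24],vel=.12)
g=s[:2]+(R2(s[2])@[0,e[6],0])[:2]
P.goto([*g,.24],down(s[2]-np.pi/2))
im=P.read_camera("top")[165:255,95:275]; cv2.imwrite("pics/q.png",cv2.resize(im,None,fx=4.4,fy=4.4,interpolation=cv2.INTER_CUBIC));print(P.current_t(),P.current_contact_force())
E
```

```text
15.55 [-0.5053681   1.11335328 -0.21977197]
```

View pics/q.png

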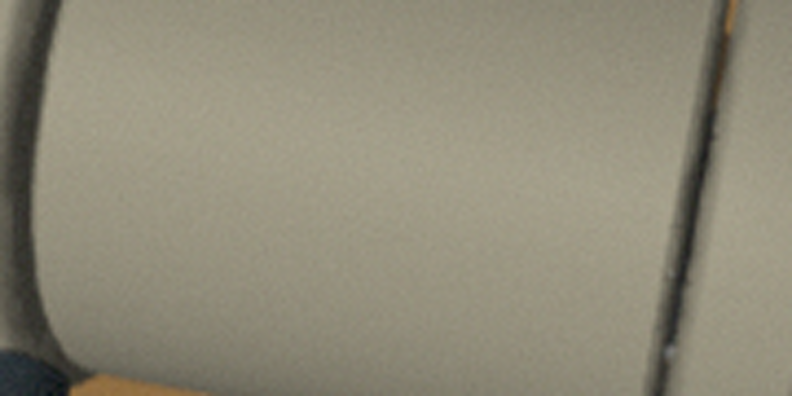

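The arm blocks the top view, so I'll use the scene camera.

```bash
python3 - <<'E'
from h import *
im=ctrl.read_camera("scene")[150:340,240:460]; cv2.imwrite("pics/r.png",cv2.resize(im,None,fx=3,fy=3,interpolation=cv2.INTER_CUBIC))
E
```

```text
(no output)
```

View pics/r.png

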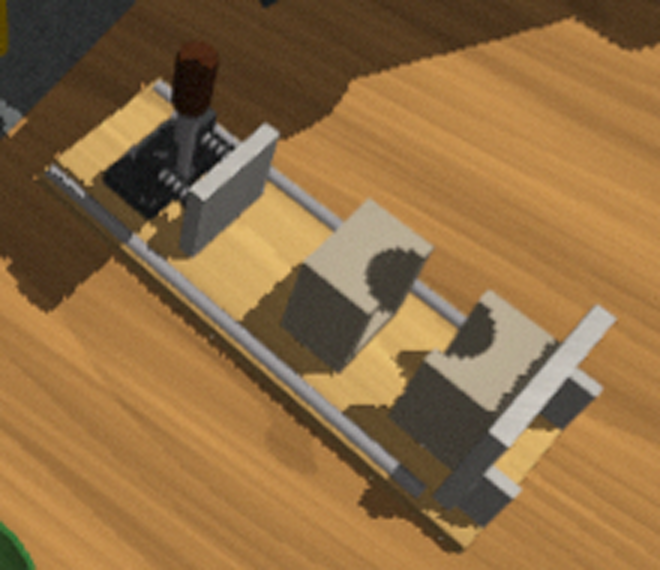

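The half stands upright and square, with its hollow (395,275) facing the mate (475,330). Now the handle.

```bash
python3 - <<'E'
from h import *
e=np.load("est.npy");s=e[:3];P=ctrl;R=R2(s[2]);pt=lambda y,z:[*(s[:2]+(R@[0,y,0])[:2]),z]
loc=lambda:(R.T@(P.current_tool_pos()-[*s[:2],0]))
F=lambda:R.T@P.current_contact_force()
P.move_l(pt(e[6],.111),vel=.12,contact_N=8)
print("at",loc())
P.command_gripper(0.0);print("grip",P.current_grip_width()*91,P.current_grasp_force(),F())
f0=F()
P.move_l(pt(-.045,.111),vel=.06);print(loc()[1],F()-f0)
P.move_l(pt(-.005,.111),vel=.03);print(loc()[1],F()-f0)
b=(F()-f0)[1]
for y in np.arange(-.002,.019,.002):
    P.move_l(pt(y,.111),vel=.02);f=(F()-f0)[1];print(round(y,3),loc()[1].round(4),f.round(2))
    if f-b<-9.5: break
print(P.current_t())
E
```

```text
at [ 0.00038476 -0.09898757  0.11154286]
grip 23.453885424816413 29.999986588954926 [-0.38593887  0.95234497 -0.16276619]
-0.04483491782598707 [ 3.22048836  0.68755696 -3.14220227]
-0.004565888301769386 [ 5.19864403 -2.46075657 -3.89539691]
-0.002 -0.0015 -0.87
0.0 0.0003 -1.77
0.002 0.0022 -2.03
0.004 0.0042 -2.8
0.006 0.0062 -2.72
0.008 0.0082 -1.98
0.01 0.0101 -4.64
0.012 0.0119 -5.6
0.014 0.0138 -7.45
0.016 0.0157 -8.37
0.018 0.0175 -10.11
23.0833
```

The spring is firm: about 10 N at jaw y ≈ 17.5 mm. Releasing, retracting and checking.

```bash
python3 - <<'E'
from h import *
P=ctrl
P.command_gripper(0.7);P.sleep(.3)
p=P.current_tool_pos();P.move_l([p[0],p[1],.24],vel=.1)
P.move_l([p[0]-.05,p[1]-.15,.28],vel=.15);P.sleep(.3)
im=P.read_camera("scene")[150:340,240:460]; cv2.imwrite("pics/z.png",cv2.resize(im,None,fx=3,fy=3,interpolation=cv2.INTER_CUBIC));print(P.current_t(),P.current_contact_force())
E
```

```text
27.175 [ 0.07219091 -0.02691517 -0.35336534]
```

View pics/z.png

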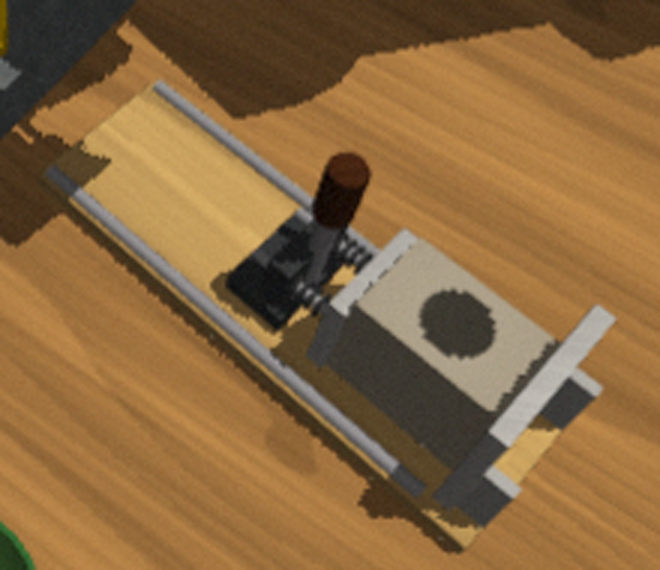

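The halves are shut, with one round hollow at (457,322), and the jaw plate is pressed against the mould.

```bash
python3 -c "
from bench import ctrl
print(ctrl.sign_off())"
```

```text
the job is handed in; nothing more can be done
None
```

The mould is shut in the clamp with the sprung jaw left holding it (about 10 N felt at the handle just before letting go), the arm is clear, and the job was handed in at about 27 s; no verdict was shown.

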